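# Balance the seed tin with brass weights

### The job

The blue seed tin on one pan of the green balance weighs 700 g. Stand brass weights upright on the empty pan, setting them down rather than dropping them, so that the beam comes to rest level. The brass weights are 100 g (small), 200 g (middle) and 500 g (large); leave the tin on its pan and leave the weight that is not needed where it stands.

Things in the scene. Friction and masses are not known exactly. Their poses are not given: they have to be found in the camera images.
- small_center (a point): small brass weight, 100 g, upright on the bench at the start: a cylinder 22 mm in diameter and 28 mm tall with a thinner knob (14 mm) on top, 40 mm tall in all. The point is on its axis half-way up, 20 mm above its foot; z up its axis.
- middle_center (a point): middle brass weight, 200 g, same shape: cylinder 28 mm in diameter and 35 mm tall, knob 18 mm, 50 mm tall in all. The point is on its axis half-way up, 25 mm above its foot; z up its axis.
- large_center (a point): large brass weight, 500 g, same shape: cylinder 38 mm in diameter and 46 mm tall, knob 24 mm, 66 mm tall in all. The point is on its axis half-way up, 33 mm above its foot; z up its axis.
- tin_center (a point): blue lidded seed tin with an orange lid, 700 g, 100 mm in diameter, 115 mm tall, standing on the low pan of the balance (the left one seen from the robot). The point is on its axis half-way up.
- load_pan: empty round aluminium pan of the green balance (right one seen from the robot, high at the start): flat floor 162 mm across, rim 5 mm high. Origin: centre of the floor's upper face, 130 mm above the bench at the start, 115 mm when level; y along the beam towards the tin's pan (300 mm between centres), x across the beam, z up. Both pans stay level; where a weight stands on them does not matter.
- beam (a joint): tilt of the balance beam, rad: 0 level, positive when the tin's pan is low, negative when the other is; stops at +-0.1 (15 mm of pan travel each way). It starts at the + stop and leaves it only when the loads are within some 50 g. The high pan gives way downwards to a push of some 7 N, less when part loaded. Damped: settles within 2 s.
Not all that is in view belongs to the job. What is shaped like the part that bears large_center but red is not meant.

How it is judged:
At the end, for the whole second after the job is handed in: The beam is at rest within 0.035 rad (2 degrees) of level; the middle and the large weight both stand upright (within 11 degrees) on the pan that was empty, let go; the tin stands on its pan within 50 mm of where it was, and the small weight stands within 30 mm of where it was (value of joint beam between -0.035 and 0.035 rad and velocity of joint beam between -0.05 and 0.05 rad/s and horizontal distance between each of large_center, middle_center and load_pan below 0.08 m and z of large_center in the frame of load_pan between 0.026 and 0.04 m and angle between each of large_center, middle_center, tin_center, small_center's own z axis and vertical below 0.2 rad and z of middle_center in the frame of load_pan between 0.018 and 0.032 m and distance of tin_center from where it was at the start of the episode below 0.05 m and distance of small_center from where it was at the start of the episode below 0.03 m); the robot touches nothing.
It fails at once if the tin is knocked over or off its pan (angle between tin_center's own z axis and vertical above 0.4 rad or distance of tin_center from where it was at the start of the episode above 0.08 m).
It fails at once if the small weight is moved more than 40 mm (distance of small_center from where it was at the start of the episode above 0.04 m).
It fails at once if a weight is let go more than 25 mm above the pan ((horizontal distance between middle_center and load_pan below 0.08 m and z of middle_center in the frame of load_pan above 0.05 m and contact force between middle and the fingers below 0.05 N) or (horizontal distance between large_center and load_pan below 0.08 m and z of large_center in the frame of load_pan above 0.058 m and contact force between large and the fingers below 0.05 N)).
It also fails if it takes over 64 s, if anything falls off the work surface, if the arm or the gripper's body presses on something with over 40 N, if the wrist force passes 120 N, or if a joint passes its speed limit or range.

### The arm

A 7-joint arm with a two-finger parallel gripper is mounted at the origin on the work surface. World frame = base frame: x ahead of the robot, y to its left, z up, the work surface at z = 0. Lengths are in m, angles in rad, forces in N, time in s.
With the tool pointing down it reaches from about 0.425 to 0.95 m from the base axis. Payload 4.7 kg.
Tool frame: the origin (TCP) lies on the centre line of the jaws, within the pads' length; the fingertips stand robot.nose_length ahead of it and the grasp point (between the pads) lies 8 mm behind it (robot.nose_length is the distance from the TCP to the fingertips, in m); z points along the fingers, x is the direction in which the jaws open and shut, and the axes are right-handed (so a half turn about z gives the same grasp; the last joint's range is limited). The gripper opens to 85 mm and grips with 20 to 120 N. Pads are 22 mm wide; open, the fingers measure 114 mm over their backs; the gripper's body (76 mm by 85 mm) begins 54 mm behind the grasp point. The pads swing forward as they close: fully open they stand 13 mm farther back than shut.
Start: joints at [1.082, 0.469, -0.049, 1.532, 0.024, 1.141, -0.082], TCP at [0.3, -0.605, 0.242] pointing down, gripper open.
Joint ranges: [-2.59, 2.59], [-0.33, 1.99], [-1.39, 1.29], [0.1, 2.45], [-1.04, 4.18], [0.21, 1.99], [-2.66, 2.66]. Speed limits (rad/s): [2.57, 2.57, 3.14, 3.14, 3.14, 3.14, 3.14].

### API

Orientations are given as [roll, pitch, yaw] about the fixed x, y, z axes, in that order (R = Rz(yaw) Ry(pitch) Rx(roll)).
In Python, from plant import robot gives the robot as it stands. Calls block until the motion is done:
- robot.goto(position, orientation): joint-space move of the TCP to a pose.
- robot.move_straight(position, vel=0.15, attitude=None, contact_N=None): straight line of the TCP; attitude=None keeps the orientation; vel is the mean speed in m/s. With contact_N (N) it stops when the force on the tool has changed by that much, and returns True; else False.
- robot.move_joints(angles): joint-space move.
- robot.grip(opening, strength=None): opening from 0.0 (shut) to 1.0 (fully open); strength is the grip in N (None keeps the last); returns when the fingers have stopped.
- robot.sleep(seconds).
- robot.inverse_kinematics(position, orientation): joint angles nearest the present ones, or None.
- robot.sense(): the state.
- robot.grab_frame(name): name is "side" or "top"; returns a dict with "image" (400x640x3 uint8, red, green, blue), "range_z" (400x640 float32, m along the optical axis (not along the pixel's ray), 0 where there is no reading), "fx", "fy", "cx", "cy" (pixels), "R" (3x3) and "t" (3): a world point X has camera coordinates R X + t. Camera axes: x right, y down, z forward; pixel columns grow to the right and rows downward; lengths in m; the calibration is good to about 2 mm. A picture is of the moment at which its call begins.
A pose or a line that the arm cannot do raises robot.IKError and nothing moves.
- robot.close_job(): hands the job in, once; it reports no verdict.
The state is a dict: "t": time; "joint_pos": joint angles; "joint_velocities": joint speeds; "effort": joint torques, N m; "tcp_pos": TCP position; "tcp_rot": TCP orientation; "wrist_force": force on the tool from outside, world axes, zero at the start; "torque": the same for the moment, N m; "opening": opening from 0.0 (shut) to 1.0 (fully open).
Only numpy, scipy, OpenCV 4.12 (cv2) and the standard library are available. Lean on these libraries where they do the work, as an engineer would, in place of code of your own. Each camera call takes 0.05 s, during which the arm holds its last target.

## Working session

There is one attempt and no reset: what is moved stays moved. The work goes in short steps, each a Python script; the robot and the scene stay as the last script left them, time stands still between calls to the robot, and variables do not carry over. Pictures are saved under pics/ and viewed, and the job is handed in when it is done.

```bash
mkdir -p pics; ls
python3 - <<'E'
from plant import robot
import cv2,numpy as np
s=robot.sense();print(s['t'],s['tcp_pos'],s['tcp_rot'],s['opening'],robot.nose_length)
for n in('side','top'):
    f=robot.grab_frame(n);cv2.imwrite(f'pics/{n}0.png',f['image'][:,:,::-1]);np.savez(f'{n}0.npz',**f)
    print(n,f['fx'],f['fy'],f['cx'],f['cy'],-f['R'].T@f['t'],f['R'])
E
```

```text
pics
0.0 [ 0.29929954 -0.60439083  0.24125928] [ 3.14151211e+00  1.97044674e-03 -1.11098483e+00] 1.0010608647624706 0.011
side 378.33905187790555 378.33905187790555 322.8132725778711 198.53740740029804 [0.2115514  0.43953013 0.6605836 ] [[-0.83639218 -0.54803493  0.01028724]
 [-0.39206711  0.58503297 -0.70994352]
 [ 0.38305547 -0.5978245  -0.70418347]]
top 416.79541341145324 416.79541341145324 321.6380578057946 198.94489693342535 [ 0.44318539 -0.00998507  1.1621802 ] [[ 0.02803425 -0.99935399  0.0224875 ]
 [-0.99780092 -0.02932822 -0.05944055]
 [ 0.06006167 -0.02077168 -0.99797852]]
```

View pics/side0.png

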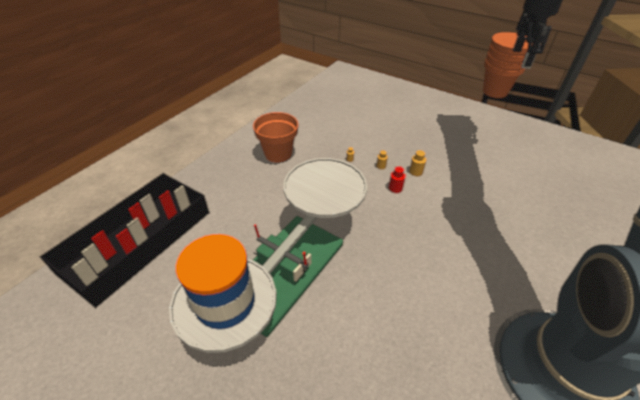

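View pics/top0.png

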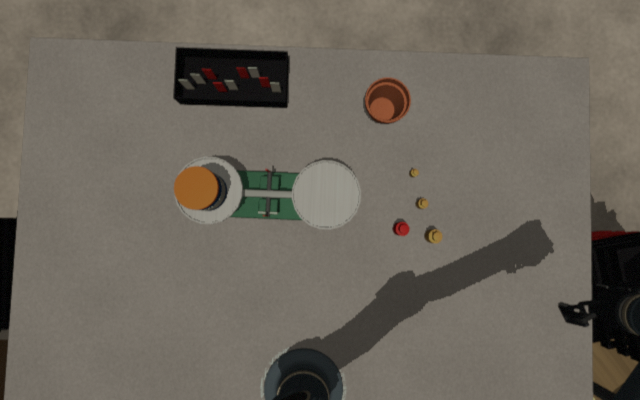

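The top view shows the brass weights in a row: small (414,173), middle (423,203) and large (434,237). The red decoy is at (401,229), the empty pan at (326,194), the tin at (196,188) and the pot at (387,100). Next I'll get their positions.

```bash
cat > h.py <<'E'
import cv2,numpy as np
def cloud(f):
    z=f['range_z'];v,u=np.mgrid[:z.shape[0],:z.shape[1]]
    c=np.stack([(u-f['cx'])/f['fx']*z,(v-f['cy'])/f['fy']*z,z],-1)
    return (c-f['t'])@f['R']
def ray(f,u,v,h):
    d=f['R'].T@np.array([(u-f['cx'])/f['fx'],(v-f['cy'])/f['fy'],1]);o=-f['R'].T@f['t']
    return o+d*(h-o[2])/d[2]
def blobs(f,mask,amin=12):
    n,l,s,c=cv2.connectedComponentsWithStats(mask.astype(np.uint8))
    return [(i,l==i,s[i],c[i]) for i in range(1,n) if s[i,4]>=amin]
def colors(f):
    h=cv2.cvtColor(np.asarray(f['image']),cv2.COLOR_RGB2HSV)
    H,S,V=[h[...,k].astype(int) for k in range(3)]
    brass=(H>=14)&(H<=28)&(S>120)&(V>70); red=((H<6)|(H>174))&(S>150)&(V>70)
    return brass,red
E
cat > m.py <<'E'
from h import *
import sys
k=sys.argv[1]
for n in('side','top'):
    f=dict(np.load(f'{n}{k}.npz'));P=cloud(f);b,r=colors(f)
    for nm,m in(('brass',b),('red',r)):
        for i,mm,s,c in blobs(f,m):
            p=P[mm&(f['range_z']>0)]
            if len(p)<5 : continue
            q=p[p[:,2]>np.percentile(p[:,2],95)-0.006]
            print(n,nm,s,c.round(1),'mid',((p.min(0)+p.max(0))/2).round(4),'zmax',p[:,2].max().round(4),'xr',np.ptp(p[:,:2],axis=0).round(3),'top',q.mean(0).round(4),len(q))
    # pan
    m=(P[...,2]>0.10)&(P[...,2]<0.15)&(P[...,1]<0.1)&(P[...,1]>-.25)&(P[...,0]>.3)&(P[...,0]<.65)&(f['range_z']>0)
    for i,mm,s,c in blobs(f,m,300):
        p=P[mm];cc=cv2.minEnclosingCircle(p[:,:2].astype(np.float32));print(n,'pan',s,c,cc,np.median(p,0))
E
python3 m.py 0
```

```text
side brass [603  11  37  36 771] [625.2  25.5] mid [ 0.0291 -1.6019  0.0262] zmax 0.1836 xr [0.22  0.917] top [ 0.0714 -1.2798  0.1803] 490
side brass [327  55   9   7  19] [331.2  57.7] mid [ 1.7431 -2.0428 -0.6636] zmax -0.6378 xr [0.084 0.042] top [ 1.7172 -2.0432 -0.6379] 2
side brass [602  65  38  54 643] [627.3  79.3] mid [-0.042  -1.602  -0.1423] zmax 0.0071 xr [0.204 0.924] top [-0.0196 -1.2827  0.0027] 525
side brass [589  78  11  19  42] [594.1  87.1] mid [ 0.0277 -1.6809 -0.2336] zmax -0.0402 xr [0.063 0.758] top [ 0.0576 -1.3137 -0.0466] 6
side brass [625  91   5   6  18] [627.1  94.1] mid [-0.0349 -1.1928 -0.0194] zmax -0.0078 xr [0.014 0.023] top [-0.0349 -1.1911 -0.013 ] 6
side brass [577  98  28  39 291] [586.5 122.1] mid [ 0.0165 -1.6233 -0.3164] zmax -0.1187 xr [0.122 0.88 ] top [ 0.0558 -1.3056 -0.1414] 19
side brass [602  98  23  37 157] [614.4 117.5] mid [-0.0432 -1.1855 -0.1119] zmax -0.0368 xr [0.03  0.052] top [-0.0349 -1.1961 -0.0487] 15
side brass [626 102   5   8  14] [628.5 105.6] mid [-0.0529 -1.1674 -0.0488] zmax -0.0353 xr [0.012 0.019] top [-0.0553 -1.
[... 2354 characters left out ...]
0652] 64
top red [202  69   9   2  17] [206.2  69.5] mid [0.8424 0.282  0.0758] zmax 0.0828 xr [0.003 0.02 ] top [0.8422 0.2817 0.0799] 9
top red [259  77   9   2  18] [263.   77.5] mid [0.8257 0.1317 0.0774] zmax 0.0823 xr [0.003 0.022] top [0.8258 0.1298 0.0785] 13
top red [213  82   9   2  18] [217.   82.5] mid [0.8081 0.2521 0.0774] zmax 0.0826 xr [0.003 0.021] top [0.8082 0.2513 0.0802] 9
top red [395 222  14  14 148] [401.6 228.3] mid [ 0.4374 -0.25    0.0527] zmax 0.0695 xr [0.035 0.035] top [ 0.4387 -0.2506  0.0653] 60
top pan [ 292  160   69   69 3730] [325.8541555  194.00107239] ((0.5179421901702881, -0.041470564901828766), 0.08600335568189621) [ 0.51776431 -0.04147852  0.13028715]
```

Both views agree to about 2 mm. I'll pick the large weight first, with the jaw axis turned clear of the red decoy and the middle weight.

```bash
python3 - <<'E'
from plant import robot
import numpy as np,cv2
pi=np.pi
L=(0.420,-0.3395);M=(0.508,-0.309);pan=(0.517,-0.042)
for p,y in((L,-0.72),(M,-1.745),(pan,-pi/2)):
    for z in(.25,.02): print(p,z,robot.inverse_kinematics([*p,z],[pi,0,y]))
robot.goto([*L,0.18],[pi,0,-0.72]); print(robot.sense()['tcp_pos'],robot.sense()['t'])
c=robot.move_straight([*L,0.024],vel=0.1,contact_N=6); s=robot.sense();print(c,s['tcp_pos'],s['wrist_force'])
robot.grip(0.0,strength=50); s=robot.sense();print(s['opening'],s['tcp_pos'],s['wrist_force'])
robot.move_straight([*L,0.25],vel=0.12); s=robot.sense();print(s['opening'],s['tcp_pos'],s['wrist_force'],s['t'])
for n in('side','top'):
    f=robot.grab_frame(n);cv2.imwrite(f'pics/{n}1.png',f['image'][:,:,::-1]);np.savez(f'{n}1.npz',**f)
E
python3 m.py 1 | grep -v ' -[0-1]\.[0-9]* *\]'|grep -E 'brass|pan' | awk '1' | grep -E '0\.[2-6]'
```

```text
(0.42, -0.3395) 0.25 [ 0.79308609  0.25375241 -0.23015132  1.83531387  0.06569973  1.05986613
 -0.18210256]
(0.42, -0.3395) 0.02 [ 0.73386022  0.55734504 -0.17003277  2.02164608  0.16524205  0.57534456
 -0.26984114]
(0.508, -0.309) 0.25 [ 0.51403918  0.33190567 -0.04952543  1.72135612  0.01820635  1.08877672
 -1.28622802]
(0.508, -0.309) 0.02 [ 0.48176225  0.61040935 -0.00836963  1.89960035  0.00812516  0.63161514
 -1.27665366]
(0.517, -0.042) 0.25 [ 0.31431887  0.23074381 -0.36978665  1.87460391  0.09525411  1.05330234
 -1.66453248]
(0.517, -0.042) 0.02 [ 0.13384419  0.53443004 -0.16996022  2.07100732  0.16595712  0.54863112
 -1.72553217]
[ 0.41962357 -0.3415658   0.18040792] 1.2417
False [ 0.42035935 -0.3397863   0.02456659] [-0.24501029  0.31813579  0.12412145]
0.43150478701790373 [ 0.42106452 -0.34029287  0.02480308] [ 1.72933663 -1.48259082  5.1219926 ]
0.4291337030879234 [ 0.41970593 -0.33927303  0.24928672] [-0.34386049  0.93334364 -4.40356318] 5.4917
side brass [603  11  37  36 770] [625.1  25.7] mid [ 0.033  -1.6024  0.0275] zmax 0.1836 xr [0.215 0.922] top [ 0.0718 -1.2797 
[... 755 characters left out ...]
167   44   43 1467] [195.4 187.5] mid [0.518  0.2677 0.1584] zmax 0.221 xr [0.094 0.12 ] top [0.5178 0.257  0.2153] 1406
top brass [410 169   8   8  47] [413.7 172.2] mid [ 0.5924 -0.2848  0.0274] zmax 0.0427 xr [0.018 0.018] top [ 0.5939 -0.2863  0.0392] 17
top brass [418 198  10  11  81] [422.4 203. ] mid [ 0.509  -0.3084  0.0265] zmax 0.0541 xr [0.026 0.026] top [ 0.5088 -0.3089  0.049 ] 35
top brass [457 232   9  11  47] [460.2 236.1] mid [ 0.4238 -0.3299  0.2733] zmax 0.2787 xr [0.022 0.018] top [ 0.4257 -0.3284  0.2709] 47
top pan [ 292  160   69   69 3727] [325.87845452 193.98658438] ((0.517947793006897, -0.04131609573960304), 0.08599203079938889) [ 0.51798818 -0.04156434  0.13024167]
```

View pics/side1.png

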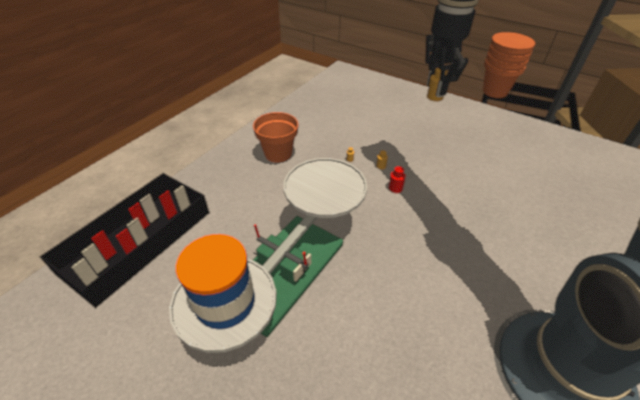

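The large weight hangs upright in the jaws at (434,85), with its foot about 24.5 mm below the TCP. Now I'll place it at the far side of the pan.

```bash
python3 - <<'E'
from plant import robot
import numpy as np,cv2
pi=np.pi
P=(0.517+0.034,-0.042)
robot.goto([*P,0.25],[pi,0,-pi/2]); s=robot.sense();print(s['tcp_pos'],s['tcp_rot'],s['wrist_force'],s['opening'])
robot.move_straight([*P,0.166],vel=0.08)
c=robot.move_straight([*P,0.150],vel=0.02,contact_N=3); s=robot.sense();print(c,s['tcp_pos'],s['wrist_force'])
robot.sleep(0.3); s=robot.sense();print(s['tcp_pos'],s['wrist_force'],s['opening'],s['t'])
for n in('side','top'):
    f=robot.grab_frame(n);cv2.imwrite(f'pics/{n}2.png',f['image'][:,:,::-1]);np.savez(f'{n}2.npz',**f)
E
python3 -c "
import cv2;i=cv2.imread('pics/side2.png')[90:250,220:420];cv2.imwrite('pics/side2c.png',cv2.resize(i,None,fx=4,fy=3.7))"
```

```text
[ 0.55084969 -0.04340431  0.24987112] [ 3.14122960e+00 -9.16778753e-04 -1.57212324e+00] [-0.44219638 -0.31121363 -4.94669353] 0.42917294638743203
True [ 0.55088764 -0.04208385  0.15383001] [ 0.93537426 -0.33688965  1.31304499]
[ 0.55053993 -0.04212253  0.15349046] [3.34375057 0.91414908 1.47342928] 0.4294084999305403 9.0083
```

View pics/side2c.png

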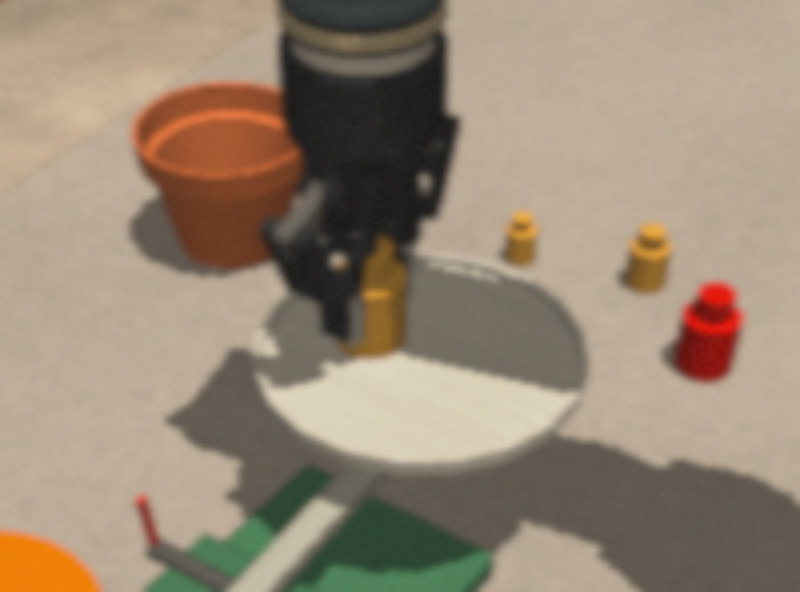

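The weight is standing on the pan floor with its load taken up. I'll release it, retreat, check, then pick the middle weight.

```bash
python3 - <<'E'
from plant import robot
import numpy as np,cv2
pi=np.pi
P=(0.551,-0.042);M=(0.508,-0.309)
robot.grip(0.8); s=robot.sense();print(s['opening'],s['tcp_pos'],s['wrist_force'])
robot.move_straight([*P,0.27],vel=0.1)
f=robot.grab_frame('side');cv2.imwrite(f'pics/side3.png',f['image'][:,:,::-1]);np.savez(f'side3.npz',**f)
robot.goto([*M,0.18],[pi,0,-1.745])
f=robot.grab_frame('top');cv2.imwrite(f'pics/top3.png',f['image'][:,:,::-1]);np.savez(f'top3.npz',**f)
print(robot.sense()['t'])
E
python3 m.py 3 | grep -E 'brass|pan'|grep -vE ' -1\.| -2\.'
python3 -c "
import cv2;i=cv2.imread('pics/side3.png')[90:250,220:460];cv2.imwrite('pics/side3c.png',cv2.resize(i,None,fx=3.3,fy=3.3))"
```

```text
0.799714014677374 [ 0.54866572 -0.04213007  0.15238992] [-0.56328206  0.98777872 -0.03839285]
12.0417
side brass [347 147   7  14  81] [349.9 153.8] mid [ 0.5944 -0.3037  0.0227] zmax 0.0431 xr [0.023 0.055] top [ 0.5924 -0.2874  0.0396] 18
side brass [377 150  11  19 147] [381.8 159.4] mid [ 0.5072 -0.3288  0.0271] zmax 0.0528 xr [0.025 0.066] top [ 0.5078 -0.3095  0.0492] 30
side brass [303 154  19  32 471] [312.1 170.1] mid [ 0.5449 -0.0396  0.1663] zmax 0.1985 xr [0.035 0.035] top [ 0.5446 -0.0389  0.1953] 76
side brass [ 177  235   69   56 3003] [210.8 262.7] mid [0.5171 0.2562 0.215 ] zmax 0.2183 xr [0.096 0.097] top [0.5153 0.258  0.2155] 2986
side pan [ 283  158   84   60 3619] [325.64078475 189.18623929] ((0.5174039006233215, -0.0441729798913002), 0.08715727925300598) [ 0.50831992 -0.03065049  0.13114084]
top brass [ 174  167   44   43 1469] [195.4 187.5] mid [0.5177 0.269  0.1589] zmax 0.2197 xr [0.095 0.121] top [0.5181 0.257  0.2152] 1435
top brass [411 169   8   8  45] [414.2 172.2] mid [ 0.5926 -0.2869  0.0283] zmax 0.0433 xr [0.017 0.021] top [ 0.5936 -0.2863  0.0404] 15
top brass [319 173  15  16 187] [326.2 180.8] mid [ 0.547  -0.0398  0.1741] zmax 0.1982 xr [0.036 0.033] top [ 0.5476 -0.0401  0.1952] 83
top brass [418 201  10   7  50] [422.5 204.1] mid [ 0.5051 -0.3091  0.0394] zmax 0.0515 xr [0.016 0.025] top [ 0.5064 -0.3091  0.0487] 22
top pan [ 292  160   69   69 3521] [325.80346492 194.76625959] ((0.5179057121276855, -0.04206262528896332), 0.08607089519500732) [ 0.51422659 -0.0415726   0.13033058]
```

View pics/side3c.png

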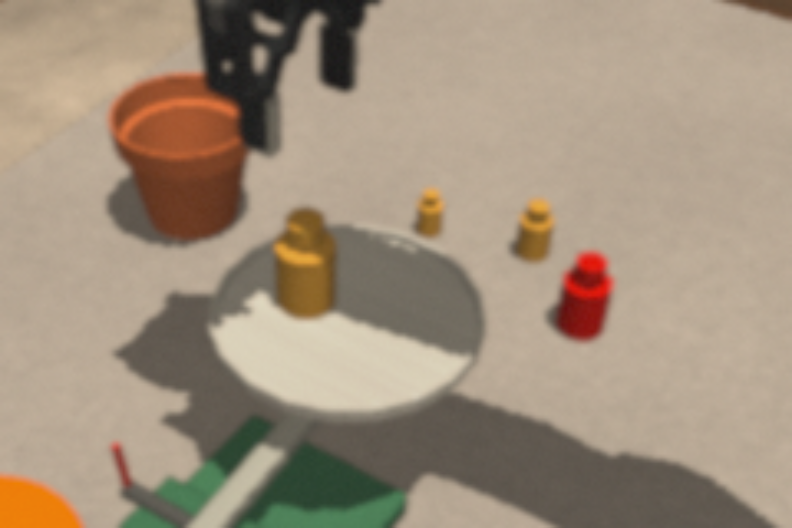

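View pics/top3.png

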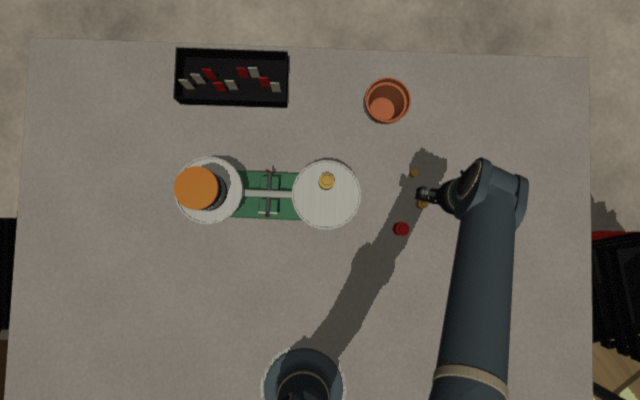

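The large weight stands upright at top-view (326,181), about (0.547,-0.040), with the beam still at its stop. Next is the middle weight.

Run:
```python
from plant import robot
import numpy as np,cv2
pi=np.pi
M=(0.508,-0.309);P=(0.517-0.036,-0.042)
s=robot.sense();print(s['tcp_pos'],s['tcp_rot'])
c=robot.move_straight([*M,0.020],vel=0.1,contact_N=6); s=robot.sense();print(c,s['tcp_pos'],s['wrist_force'])
assert not c
robot.grip(0.0,strength=50); s=robot.sense();print(s['opening'],s['tcp_pos'],s['wrist_force'])
robot.move_straight([*M,0.26],vel=0.12); s=robot.sense();print(s['opening'],s['tcp_pos'],s['wrist_force'],s['t'])
f=robot.grab_frame('side');cv2.imwrite(f'pics/side4.png',f['image'][:,:,::-1])
np.savez('side4.npz',**f)
from h import *
b,_=colors(f);Q=cloud(f)
for i,mm,st,c in blobs(f,b):
    p=Q[mm&(f['range_z']>0)]
    if len(p) and p[:,1].min()>-.5: print(st,p.min(0).round(3),p.max(0).round(3))
robot.goto([*P,0.26],[pi,0,-pi/2]); s=robot.sense();print(s['tcp_pos'],s['tcp_rot'],s['wrist_force'],s['opening'])
robot.move_straight([*P,0.166],vel=0.08)
f=robot.grab_frame('side');cv2.imwrite(f'pics/side5.png',f['image'][:,:,::-1])
i=f['image'][90:250,220:460,::-1];cv2.imwrite('pics/side5c.png',cv2.resize(i,None,fx=3.3,fy=3.3))
```

```text
[ 0.50969422 -0.30660666  0.18076223] [-3.13984321e+00  9.62912896e-04 -1.74087004e+00]
False [ 0.50840932 -0.30919977  0.02061691] [ 0.66472898 -0.26251028  0.13595124]
0.3094325111493599 [ 0.50825878 -0.30929914  0.02054895] [-0.6434068   0.75427589  3.90894824]
0.30987878249615897 [ 0.50774489 -0.30887651  0.25928634] [-0.52667024 -0.058041   -2.41326843] 16.4
[389  65  13  23  93] [ 0.495 -0.324  0.243] [ 0.512 -0.295  0.295]
[347 147   7  15  89] [ 0.583 -0.331  0.002] [ 0.606 -0.276  0.043]
[303 153  19  33 475] [ 0.528 -0.06   0.134] [ 0.565 -0.021  0.199]
[ 177  235   69   56 2992] [0.469 0.208 0.211] [0.565 0.305 0.219]
[ 0.48146911 -0.04397852  0.26006549] [-3.14108587e+00 -9.18790005e-04 -1.57382579e+00] [-0.53676579 -0.44634751 -1.92217311] 0.3062585528217275
```

View pics/side5c.png

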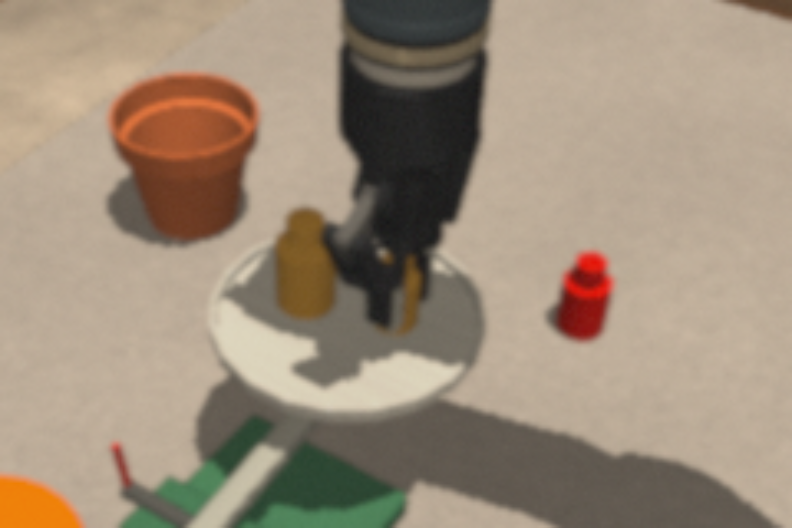

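The middle weight hangs just above the near part of the pan, clear of the large one. I'll set it down now.

Run:
```python
from plant import robot
import numpy as np,cv2
P=(0.481,-0.042)
c=robot.move_straight([*P,0.1485],vel=0.02,contact_N=1.8); s=robot.sense();print(c,s['tcp_pos'],s['wrist_force'])
robot.sleep(0.4); s=robot.sense();print(s['tcp_pos'],s['wrist_force'],s['opening'],s['t'])
f=robot.grab_frame('side')
i=f['image'][90:250,220:460,::-1];cv2.imwrite('pics/side6c.png',cv2.resize(i,None,fx=3.3,fy=3.3))
```

```text
False [ 0.48105196 -0.04201254  0.14864475] [-0.12190205 -1.78169452  0.26224295]
[ 0.48103837 -0.04203007  0.14855271] [-0.52992088 -0.94252076 -0.24275042] 0.3091885345756481 20.2917
```

View pics/side6c.png

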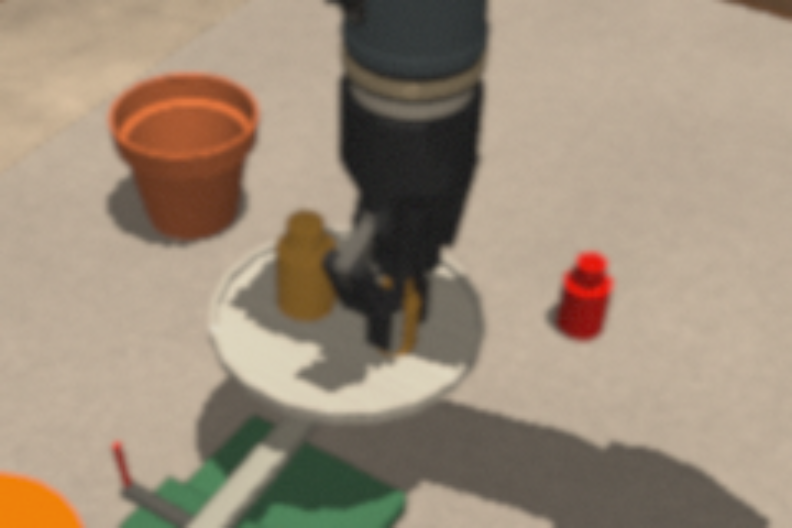

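The weight stands on the floor, the pan has begun to give, and the wrist force is about 0. I'll release.

```bash
python3 - <<'E'
from plant import robot
import numpy as np,cv2
P=(0.481,-0.042)
robot.grip(0.75); s=robot.sense();print(s['opening'],s['tcp_pos'],s['wrist_force'])
robot.move_straight([*P,0.30],vel=0.08)
robot.goto([0.42,-0.34,0.30],[np.pi,0,-1.2]);robot.sleep(2.0)
for n in('side','top'):
    f=robot.grab_frame(n);cv2.imwrite(f'pics/{n}7.png',f['image'][:,:,::-1]);np.savez(f'{n}7.npz',**f)
i=cv2.imread('pics/side7.png')[90:370,160:460];cv2.imwrite('pics/side7c.png',cv2.resize(i,None,fx=2.1,fy=2.1))
print(robot.sense()['t'])
robot.sleep(1.0)
f=robot.grab_frame('top');np.savez('top8.npz',**f)
f=robot.grab_frame('side');np.savez('side8.npz',**f)
E
for k in 7 8; do python3 m.py $k | grep -E 'brass|pan'|grep -vE ' -1\.| -2\.';done
```

```text
0.7497144788631317 [ 0.48113426 -0.04195799  0.14856773] [0.03774488 0.10895935 0.32349861]
26.1
side brass [347 147   7  15  83] [349.8 154. ] mid [ 0.5946 -0.3047  0.0215] zmax 0.0422 xr [0.024 0.056] top [ 0.5925 -0.2875  0.0399] 17
side brass [304 159  18  33 458] [312.5 175.4] mid [ 0.5922 -0.1256  0.0915] zmax 0.1818 xr [0.129 0.205] top [ 0.5459 -0.0409  0.1789] 86
side brass [333 179  14  23 240] [339.2 190.4] mid [ 0.4804 -0.0427  0.1418] zmax 0.1654 xr [0.023 0.028] top [ 0.4803 -0.04    0.1628] 49
side brass [ 173  228   71   57 3088] [208.1 256.2] mid [0.5169 0.2572 0.23  ] zmax 0.2346 xr [0.097 0.097] top [0.5153 0.2588 0.232 ] 3073
side pan [ 284  164   83   59 3546] [324.89763113 194.58685843] ((0.5169934630393982, -0.045602213591337204), 0.088227279484272) [ 0.51166551 -0.02937412  0.11481857]
top brass [ 171  165   45   44 1518] [193.  186.9] mid [0.5184 0.2711 0.1772] zmax 0.2366 xr [0.096 0.125] top [0.5177 0.2577 0.2318] 1465
top brass [411 169   7   8  46] [413.8 172.2] mid [ 0.5928 -0.2851  0.0276] zmax 0.044 xr [0.018 0.016] top [ 0.5936 -0.2863  0.0391] 18
top
[... 1183 characters left out ...]
65   45   44 1524] [193.  186.8] mid [0.5186 0.2585 0.2305] zmax 0.2377 xr [0.096 0.097] top [0.5176 0.2578 0.2317] 1495
top brass [410 169   8   8  47] [413.7 172.2] mid [ 0.5923 -0.2848  0.0285] zmax 0.0432 xr [0.019 0.018] top [ 0.5934 -0.2859  0.04  ] 19
top brass [320 174  14  16 180] [326.3 181.6] mid [ 0.5468 -0.0414  0.1587] zmax 0.1823 xr [0.036 0.032] top [ 0.5477 -0.0407  0.1787] 80
top brass [321 204  10  10  84] [325.4 208.3] mid [ 0.4813 -0.0411  0.1556] zmax 0.1674 xr [0.022 0.022] top [ 0.4823 -0.0407  0.1626] 44
top pan [ 292  161   68   68 3361] [325.91669146 194.99940494] ((0.5181439518928528, -0.04216695949435234), 0.0859001949429512) [ 0.51545291 -0.04248763  0.11372606]
```

View pics/side7c.png

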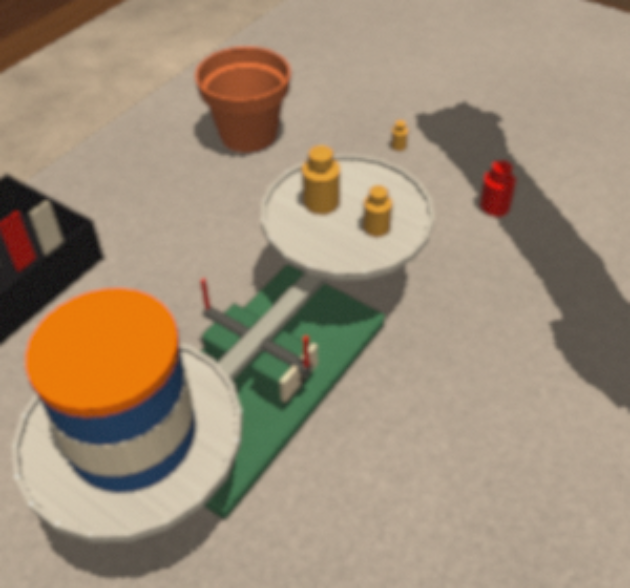

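Both weights stand upright on the pan, at side-view (312,175) and (339,190). The pan dropped about 16 mm to z ≈ 0.114, and nothing changed over the following second. I'm handing the job in.

```bash
python3 -c "
from plant import robot
robot.close_job()"
```

```text
the job is handed in; nothing more can be done
```

The job is handed in: the 500 g and 200 g brass weights stand upright on the pan that was empty, and the beam is at rest near level. I set each one down with its foot on the pan floor before letting go, then moved the arm clear.

- **Beam:** the load pan measured z ≈ 0.114–0.115 m, against 0.115 m when level. The tin rose about 16.5 mm. Together these put the tilt between 0 and −0.01 rad, well within the 0.035 rad limit. A second look more than 1 s later showed no motion.
- **Weights on the pan:** large at about (0.547, −0.041) and middle at about (0.482, −0.041). Both are within 40 mm of the pan centre.
- **Tin, small weight and decoy:** the tin's only real movement was the rise with its pan. The small weight is within about 1 mm of where it was, and the red decoy was not touched.
- **Time:** about 27 s of the 64 s allowed.

No check failed. On the middle weight the contact stop did not trigger, because the half-loaded pan gives way easily. I confirmed it was standing from the wrist force being back near zero and from a picture before releasing. The two cameras differ by 1–2 mm, which matches the calibration.

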